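# Move the preparations on by one station

### The job

Move the three closed containers on by one station: the bottle from the carrying tray goes on the balance, the jar on the balance goes on the stirrer, and the flask on the stirrer goes into the tray compartment that the bottle left. All three places are taken, so park one container on the free cork mat on the way. Keep the containers upright, set each down gently (not dropped) in the middle of its new place, and leave the tip box, the tube rack and the small pot in the tray where they are.

Things in the scene. Friction and masses are not known exactly. Their poses are not given: they have to be found in the camera images.
- bottle_mid (a point): Round bottle of brown glass with a white screw cap and a paper label, standing upright in the tray at the start, loose, about 0.2 kg: 100 mm tall; body 56 mm across from its foot up to 60 mm, then a shoulder, then the cap, 47 mm across, from 76 mm up to the top. The point is on its axis half-way up, 50 mm above its underside; z is up. It can be gripped round the body at this height, or by the cap.
- flask_mid (a point): Conical flask of opaque white plastic with a black screw cap, standing upright on the stirrer at the start, loose, about 0.16 kg: 110 mm tall; foot 66 mm across, narrowing to a 28 mm neck at 74 mm; the black cap is a cylinder 38 mm across, from 80 mm above the underside up to the top. The point is on its axis half-way up, 55 mm above its underside (on the cone, which is too slanted to grip); z is up. Grip it by the cap, about 40 mm above the point.
- jar_mid (a point): Squat round jar of brown glass with a black lid and a paper label, standing upright on the balance at the start, loose, about 0.15 kg: 66 mm tall, body 54 mm across, lid 55 mm across from 51 mm up to the top. The point is on its axis half-way up, 33 mm above its underside; z is up. It can be gripped round the body at this height.
- balance: Flat white laboratory balance with a round steel pan 120 mm across and a display on its sloping grey front, fixed to the bench. Its case is 150 mm wide (y) and reaches from 130 mm in front of the pan's centre (-x) to 77 mm behind it. The origin is on the bench (z = 0) straight below the pan's centre; the pan's top is 50 mm above the origin; -x points to its front.
- stirrer: White magnetic stirrer with a square white ceramic plate, 118 x 118 mm, printed with rings and a centre cross, and a black knob on its sloping grey front, fixed to the bench. Its case is 118 mm wide (y) and reaches from 120 mm in front of the plate's centre (-x) to 64 mm behind it. The origin is on the bench (z = 0) straight below the plate's centre; the plate's top is 58 mm above the origin; -x points to its front.
- tray: Low grey plastic carrying tray with two square compartments one behind the other along its x, each 90 x 90 mm inside, with walls 4 mm thick and 22 mm high and a floor 4 mm thick, fixed to the bench. The origin is on the bench (z = 0) straight below the centre of the rear compartment (+x), where the bottle stands at the start and the flask must go; the floor is 4 mm above the origin. The front compartment's centre is 94 mm away along -x and holds the small pot.
- mat: Round cork mat, 120 mm across and 8 mm thick, fixed to the bench, free at the start: the parking place. The origin is at the centre of its underside on the bench; the top is 8 mm above it.
- pot: Bystander: small white round plastic pot, 40 mm across, 36 mm tall, loose, standing in the tray's front compartment. Origin at the centre of its underside.
- tipbox: Bystander: closed pipette tip box, grey with a pale lid, 85 (x) x 122 (y) x 67 mm tall, loose on the bench beyond the stations. Origin at the centre of its underside.
- rack: Bystander: white tube rack with closed tubes, 74 (x) x 180 (y) mm, 118 mm tall over the tubes' caps, loose on the bench beyond the stations. Origin at the centre of its underside.
There are look-alikes about, which are no part of the job. Of the things that look like the tray, the smaller one is meant. Leave any turquoise look-alike of the part that bears jar_mid alone.

How it is judged (in metres and radians):
On the way:
1. one of the three containers stands upright on the cork mat, released (((horizontal distance between bottle_mid and mat below 0.04 m and z of bottle_mid in the frame of mat between 0.052 and 0.064 m and angle between bottle_mid's own z axis and vertical below 0.1 rad and contact force between the fingers and bottle below 0.1 N) or (horizontal distance between flask_mid and mat below 0.04 m and z of flask_mid in the frame of mat between 0.057 and 0.069 m and angle between flask_mid's own z axis and vertical below 0.1 rad and contact force between the fingers and flask below 0.1 N) or (horizontal distance between jar_mid and mat below 0.04 m and z of jar_mid in the frame of mat between 0.035 and 0.047 m and angle between jar_mid's own z axis and vertical below 0.1 rad and contact force between the fingers and jar below 0.1 N))), for 0.2 s.
At the end, for the whole second after the job is handed in: Bottle on the balance pan and jar on the stirrer plate, each within 15 mm of its centre; flask on the floor of the tray's rear compartment, within 20 mm of its centre (the walls see to that); all upright within 0.1 rad, at the right height within 6 mm, released and at rest (horizontal distance between bottle_mid and balance below 0.015 m and z of bottle_mid in the frame of balance between 0.094 and 0.106 m and horizontal distance between jar_mid and stirrer below 0.015 m and z of jar_mid in the frame of stirrer between 0.085 and 0.097 m and horizontal distance between flask_mid and tray below 0.02 m and z of flask_mid in the frame of tray between 0.053 and 0.065 m and angle between each of bottle_mid, flask_mid, jar_mid's own z axis and vertical below 0.1 rad and linear speed of each of bottle, flask, jar below 0.02 m/s and contact force between the fingers and bottle below 0.1 N and contact force between the fingers and flask below 0.1 N and contact force between the fingers and jar below 0.1 N); the robot touches nothing.
It fails at once if the small pot is moved more than 20 mm or tipped (distance of pot from where it was at the start of the episode above 0.02 m or angle between pot's own z axis and vertical above 0.4 rad).
It fails at once if the tip box is moved more than 20 mm or tipped (distance of tipbox from where it was at the start of the episode above 0.02 m or angle between tipbox's own z axis and vertical above 0.4 rad).
It fails at once if the tube rack is moved more than 20 mm or tipped (distance of rack from where it was at the start of the episode above 0.02 m or angle between rack's own z axis and vertical above 0.4 rad).
It fails at once if a container is tipped more than 0.5 rad (angle between any of bottle_mid, flask_mid, jar_mid's own z axis and vertical above 0.5 rad).
It fails at once if a container is dropped (falls free, faster than 0.5 m/s, as from over 13 mm) ((contact force between the fingers and bottle below 0.05 N and linear speed of bottle above 0.5 m/s) or (contact force between the fingers and flask below 0.05 N and linear speed of flask above 0.5 m/s) or (contact force between the fingers and jar below 0.05 N and linear speed of jar above 0.5 m/s)).
It also fails if it takes over 120 s, if anything falls off the work surface, if the arm or the gripper's body presses on something with over 40 N, if the wrist force passes 120 N, or if a joint passes its speed limit or range.

### The arm

A 6-joint arm with a two-finger parallel gripper is mounted at the origin on the work surface. World frame = base frame: x ahead of the robot, y to its left, z up, the work surface at z = 0. Lengths are in m, angles in degrees, forces in N, time in s.
With the tool pointing down it reaches from about 0.4 to 0.825 m from the base axis. Payload 7 kg.
Tool frame: the origin (TCP) lies at the very end of the fingers, on their centre line; the grasp point (between the pads) lies 19 mm behind it (hold_point_z is the distance from the TCP to the grasp point, in m); x points along the fingers, y is the direction in which the jaws open and shut, and the axes are right-handed (so a half turn about x gives the same grasp; the last joint's range is limited). The gripper opens to 88 mm and grips with 3 to 60 N. Pads are 19 mm wide; open, the fingers measure 130 mm over their backs; the gripper's body (78 mm by 193 mm) begins 47 mm behind the grasp point.
Start: joints at [87.382, 20.546, 0.682, 0, -70.136, -16.507], TCP at [0.221, 0.638, 0.227] pointing down, gripper open.
Joint ranges: [-176.03, 176.03], [-82.01, 121.73], [-58.28, 71.71], [-173.87, 95.51], [-174.79, -0.11], [-173.66, 173.66]. Speed limits (degrees/s): [136.94, 136.94, 172.46, 180, 180, 180].

### API

Orientations are given as [roll, pitch, yaw] about the fixed x, y, z axes, in that order (R = Rz(yaw) Ry(pitch) Rx(roll)).
In Python, from plant import * gives the robot as it stands.
- The arm moves only by the shell command python3 -m crank 'ROWS'. ROWS is a JSON object of lists of equal length, an entry for each row: "delta_pos": the shift along the tool's x, y, z in m, a list of three; "turn": the turn, a rotation vector about the tool's x, y, z in degrees, a list of three; "grip": the opening, from 0 (shut) to 1 (fully open). A call has 1 to 12 rows; each row is the pose to reach, as a shift and turn from the pose commanded when the call began, along the tool's axes at that moment; what a row does not reach only later rows make up. A row lasts 1/12 s, in which the tool goes at most 41.7 mm and 7.16 degrees, less where a joint would pass 70% of its speed; a pose out of reach is approached as far as the arm can. A call with a gripper value outside its range is refused whole. The fingers move at their own pace and stop on an object; the grip force is fixed at half the most. Time passes only in rows, so rows that repeat a pose let the fingers close. It gives the time, the measured TCP pose, the force and the opening at its end, in the units of the state.
- get_obs(): the state, without advancing time (a new reading comes with each control period).
- snapshot(name): name is "scene" or "top"; returns a dict with "pixels" (400x640x3 uint8, blue, green, red), "range_z" (400x640 float32, m along the optical axis (not along the pixel's ray), 0 where there is no reading), "camera_matrix" (3x3 intrinsics, pixels), "k1" (the pictures are not rectified: a ray, as slopes to the right and down, at radius r is drawn at 1 + k1 r^2 times it, then the intrinsics apply), "eye" and "rotation" of the camera in the world. Camera axes: x right, y up, looking along -z (the intrinsics and any distortion apply to the point x, -y, -z); pixel columns grow to the right and rows downward; lengths in m; the calibration is good to about 2 mm. A picture is of the moment at which its call begins.
- close_job(): hands the job in, once; it reports no verdict.
The state is a dict: "clock": time; "joint_pos": joint angles; "qvel": joint speeds; "tau": joint torques, N m; "tool_pos": TCP position; "orientation": TCP orientation; "force": force on the tool from outside, world axes, zero at the start; "moment": the same for the moment, N m; "opening": finger opening in m.
Only numpy, scipy, OpenCV 4.12 (cv2) and the standard library are available. Lean on these libraries where they do the work, as an engineer would, in place of code of your own. Each camera call takes 0.05 s, during which the arm holds its last target. There are 200 camera calls.

## Working session

There is one attempt and no reset: what is moved stays moved. The work goes in short steps, Python scripts to look and compute and a shell command to move; the robot and the scene stay as the last step left them, time stands still between calls to the robot, and variables do not carry over. Pictures are saved under pics/ and viewed, about 12 in all and at most 16, crops included, and the job is handed in when it is done.

```bash
mkdir -p pics; cat > h.py <<'E'
from plant import *
import numpy as np, cv2
def cloud(s):
    K=np.array(s["camera_matrix"]);h,w=s["range_z"].shape
    u,v=np.meshgrid(np.arange(w),np.arange(h))
    p=cv2.undistortPoints(np.stack([u,v],-1).reshape(-1,1,2).astype(float),K,np.array([s["k1"],0,0,0.])).reshape(h,w,2)
    z=s["range_z"].astype(float)
    c=np.stack([p[...,0]*z,-p[...,1]*z,-z],-1)
    return c@np.array(s["rotation"]).T+np.array(s["eye"])
def ray(s,uv,zp):
    K=np.array(s["camera_matrix"])
    p=cv2.undistortPoints(np.array(uv,float).reshape(-1,1,2),K,np.array([s["k1"],0,0,0.])).reshape(-1,2)
    d=np.c_[p[:,0],-p[:,1],-np.ones(len(p))]@np.array(s["rotation"]).T
    e=np.array(s["eye"]);return e+d*((zp-e[2])/d[:,2])[:,None]
E
python3 - <<'E'
from h import *
for n in("scene","top"):
    s=snapshot(n);cv2.imwrite(f"pics/{n}0.png",s["pixels"]);np.save(f"{n}0.npy",s,allow_pickle=True)
    print(n,s["eye"],s["rotation"],s["k1"],s["camera_matrix"])
print(get_obs())
E
```

```text
scene [ 1.52594232 -0.54640509  1.52691922] [36.5832192   0.57827866 64.07489431] -0.07978950035509287 [[511.03487477   0.         321.05349375]
 [  0.         511.03487477 194.27776607]
 [  0.           0.           1.        ]]
top [ 0.34840873 -0.1031389   1.13761809] [ 10.85306581   1.07985582 -91.18286177] -0.013845409156563031 [[384.31350532   0.         315.74547793]
 [  0.         384.31350532 200.3218871 ]
 [  0.           0.           1.        ]]
{'clock': 0.1, 'joint_pos': array([ 8.73829474e+01,  2.05882126e+01,  6.39315362e-01, -1.72187614e-02,
       -7.01371848e+01, -1.65059512e+01]), 'qvel': array([ 0.02175737, -0.10162715,  0.09501064,  0.06441329, -0.00910789,
       -0.06912906]), 'tau': array([-1.19418033e-03, -5.84162235e+01,  2.93755746e+01,  7.01562345e+00,
        1.02669076e-02, -4.25422479e-05]), 'tool_pos': array([0.22102388, 0.63731988, 0.22571029]), 'orientation': array([  95.85732329,   89.91240875, -103.27154308]), 'force': array([-0.04157409, -0.03685067,  0.44676736]), 'moment': array([ 0.02148772,  0.01701857, -0.03917273]), 'opening': 0.08808183836147315}
```

View pics/scene0.png

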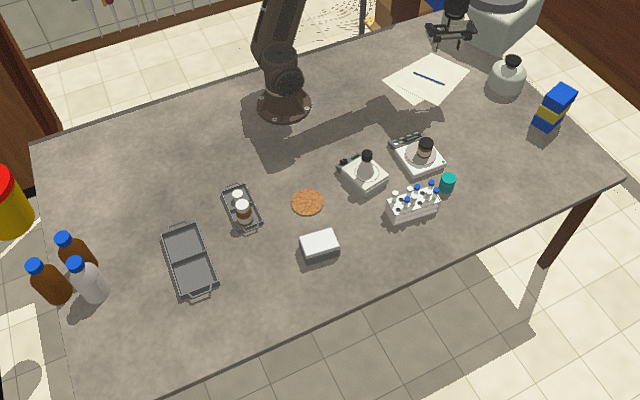

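View pics/top0.png

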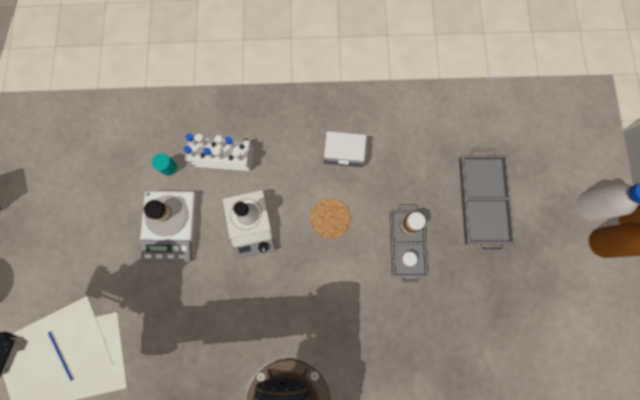

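The scene shows these candidates in the top view:
- **Trays:** a small one at (408,242) holding the bottle and pot, and a larger empty one at (486,200). The smaller one is meant.
- **Jars:** a brown jar with a black lid on the balance at (157,210), and a turquoise look-alike at (164,164) on the bench, which is to be left alone.
- **Other stations:** the stirrer with the flask is at (245,215) and the cork mat at (330,218).

Next I'll measure from the depth image and confirm in a crop.

```bash
sed -i 's/^def cloud/from scipy.spatial.transform import Rotation as Ro\ndef RM(s): return Ro.from_euler("xyz",s["rotation"],degrees=True).as_matrix()\ndef cloud/; s/np.array(s\["rotation"\])/RM(s)/' h.py
cat > meas.py <<'E'
from h import *
# pixel windows in the top view, height band, plane height
def blob(s,P,win,lo,hi,zp,show=1):
    x0,y0,x1,y1=win;m=np.zeros(P.shape[:2],np.uint8)
    m[y0:y1,x0:x1]=((P[...,2]>lo)&(P[...,2]<hi))[y0:y1,x0:x1]
    n,l,st,_=cv2.connectedComponentsWithStats(m)
    if n<2: return None
    m=(l==1+np.argmax(st[1:,4])).astype(np.uint8)
    c=max(cv2.findContours(m,0,cv2.CHAIN_APPROX_NONE)[0],key=cv2.contourArea)
    q=ray(s,cv2.convexHull(c).reshape(-1,2),zp)[:,:2].astype(np.float32)
    (cx,cy),(a,b),t=cv2.minAreaRect(q*1000)
    ys,xs=np.nonzero(m);mz=np.median(P[ys,xs,2])
    cen=P[ys,xs,:2].mean(0)
    return np.round([cx/1e3,cy/1e3,a,b,t],4),np.round(cen,4),round(float(mz),4),int(m.sum())
W={"jarlid":((130,190,195,235),.105,.13,.116),"flaskcap":((220,190,270,235),.15,.19,.168),"bottlecap":((395,200,435,240),.09,.12,.104),
"turq":((150,150,180,178),.03,.2,.05),"pot":((395,245,425,270),.028,.05,.038),"mat":((305,190,360,245),.004,.02,.008),
"pan+":((130,180,205,262),.042,.056,.050),"plate":((215,180,280,262),.05,.064,.058),"traywall":((385,195,432,290),.017,.026,.022),
"tipbox":((315,125,375,170),.05,.08,.067),"rack":((180,125,260,175),.02,.15,.1)}
E
python3 - <<'E'
from meas import *
for n in("top","scene"):
    s=np.load(f"{n}0.npy",allow_pickle=True).item();P=cloud(s)
    if n=="top":
        b=P[300:320,420:440].reshape(-1,3);print("bench z",np.median(b[:,2]),b[:,2].std())
        for k,(w,lo,hi,zp) in W.items(): print(k,*(blob(s,P,w,lo,hi,zp) or ["none"]))
    else: print("bench z",np.median(P[300:320,120:140,2]))
t=cv2.imread("pics/top0.png")[115:290,120:440];cv2.imwrite("pics/crop.png",cv2.resize(t,None,fx=2.5,fy=2.5,interpolation=2))
E
```

```text
bench z -0.0014033356902635186 0.09828377269128925
jarlid [ 0.5314  0.3531 55.4269 55.0518  3.6644] [0.5314 0.3543] 0.1153 334
flaskcap [ 0.5181  0.1064 39.3219 37.7843 45.22  ] [0.5186 0.107 ] 0.167 191
bottlecap [ 0.4837 -0.3559 46.5098 43.5512 88.633 ] [ 0.4839 -0.3565] 0.1028 246
turq [ 0.6812  0.3654 69.5761 55.4929 46.906 ] [0.6785 0.3609] 0.0643 357
pot [ 0.3862 -0.3464 39.6287 36.3289 88.7052] [ 0.3856 -0.3466] 0.0387 166
mat [  0.5101  -0.1259 115.8078 116.7028  88.6065] [ 0.5101 -0.1258] 0.0074 1185
pan+ [  0.5201   0.3444 112.1224 118.1709  59.3151] [0.5151 0.34  ] 0.0494 886
plate [5.186000e-01 1.133000e-01 1.237334e+02 1.180119e+02 1.115570e+01] [0.5188 0.1134] 0.0572 1212
traywall [  0.4553  -0.3511  98.6541 174.1369  88.8199] [ 0.4753 -0.3547] 0.0209 236
tipbox [  0.7079  -0.1735 117.4295  92.6527  82.94  ] [ 0.7116 -0.1743] 0.0661 1119
rack [6.984000e-01 1.903000e-01 1.939021e+02 9.120790e+01 8.375820e+01] [0.7039 0.1955] 0.0651 1851
bench z -0.000644728075378187
```

View pics/crop.png

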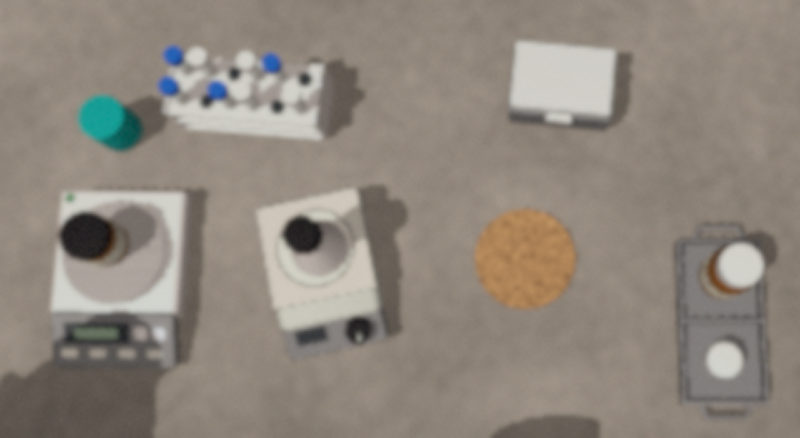

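The crop confirms it: the brown jar with the black lid stands on the balance (crop 88,237), the turquoise one (110,122) is on the bench, and the small tray (720,310) holds the bottle and pot. One more measurement will give the station centres from both views and the tool axes.

```bash
cat >> meas.py <<'E'
def fitc(q):
    A=np.c_[2*q,np.ones(len(q))];x=np.linalg.lstsq(A,(q**2).sum(1),rcond=None)[0]
    return x[:2],np.sqrt(x[2]+x[0]**2+x[1]**2)
E
python3 - <<'E'
from meas import *
for n in("top","scene"):
    s=np.load(f"{n}0.npy",allow_pickle=True).item();P=cloud(s);hsv=cv2.cvtColor(s["pixels"],cv2.COLOR_BGR2HSV)
    X,Y,Z=P[...,0],P[...,1],P[...,2]
    def box(x0,x1,y0,y1,z0,z1): return (X>x0)&(X<x1)&(Y>y0)&(Y<y1)&(Z>z0)&(Z<z1)
    def rect(name,m):
        m=cv2.morphologyEx(m.astype(np.uint8),cv2.MORPH_OPEN,np.ones((2,2)))
        q=P[m>0][:,:2].astype(np.float32)*1000;print(n,name,len(q),np.round(np.array(cv2.minAreaRect(q)[0]+cv2.minAreaRect(q)[1]+(cv2.minAreaRect(q)[2],)),1),"pct",np.round(np.percentile(q,[2,98],axis=0).ravel()))
    rect("bal",box(.35,.63,.23,.46,.036,.056)); rect("balfull",box(.33,.65,.22,.47,.012,.056))
    rect("plate",box(.43,.6,.03,.2,.05,.064)); rect("stirfull",box(.35,.62,.0,.22,.012,.064))
    rect("tray",box(.32,.56,-.43,-.27,.013,.028)); rect("trayfloor",box(.435,.54,-.41,-.3,.0,.009))
    rect("mat",box(.43,.6,-.2,-.05,.004,.014))
    rect("jar",box(.45,.6,.3,.42,.109,.13)); rect("flask",box(.45,.6,.05,.17,.16,.18)); rect("bottle",box(.42,.55,-.41,-.3,.098,.115))
    # outline of pan by colour change inside case
    x0=cv2.resize(s["pixels"],None,fx=1,fy=1)
s=np.load("scene0.npy",allow_pickle=True).item()["pixels"]
a=cv2.resize(s[125:185,330:450],None,fx=6,fy=6,interpolation=2);b=cv2.resize(s[175:240,210:330],None,fx=3.3,fy=3.3,interpolation=2)
t=np.load("top0.npy",allow_pickle=True).item()["pixels"]
c=cv2.resize(t[185:265,130:200],None,fx=5,fy=2.7,interpolation=2)[:215]
im=np.zeros((360+215,760,3),np.uint8);im[:360,:720]=a;im[360:,:396]=b[:215];im[360:,400:750]=c[:,:350]
cv2.imwrite("pics/c2.png",im)
o=get_obs();R=Ro.from_euler("xyz",o["orientation"],degrees=True).as_matrix();print(np.round(R,4))
E
```

```text
top bal 1313 [477.4 153.7 550.3 166.   80.1] pct [439. 283. 583. 412.]
top balfull 3162 [477.8 156.2 538.7 214.1  85.2] pct [393. 276. 593. 417.]
top plate 1218 [485.   25.1 338.6 160.6  68.6] pct [454.  50. 579. 171.]
top stirfull 2156 [434.8  67.1 337.8 178.1  35.3] pct [404.  41. 578. 168.]
top tray 333 [ 432.2 -258.2  304.9  223.2   88.3] pct [ 318. -408.  540. -303.]
top trayfloor 419 [ 482.1 -349.4  103.7   96.3    2.7] pct [ 432. -397.  519. -311.]
top mat 1167 [ 469.1 -105.7  117.2  211.    59.7] pct [ 454. -181.  561.  -74.]
top jar 322 [525.9 358.3  50.9  66.4  49.3] pct [506. 330. 554. 378.]
top flask 170 [445.5   3.  285.3  37.4  55. ] pct [501.  90. 535. 122.]
top bottle 234 [ 484.4 -374.4   42.    75.3    6.4] pct [ 463. -409.  503. -339.]
scene bal 604 [1019.1  -32.7  190.3 1430.6   52.2] pct [449. 277. 600. 408.]
scene balfull 1366 [1001.6  -13.7  238.7 1475.7   53.7] pct [407. 270. 602. 419.]
scene plate 475 [1014.7 -170.2  161.5 1259.2   61. ] pct [444.  53. 590. 170.]
scene stirfull 1047 [ 994.5 -153.   195.2 1307.9   62. ] pct [423.  39. 594. 172.]
scene tray 174 [ 425.7 -349.8  101.3  245.    88.8] pct [ 316. -399.  545. -303.]
scene trayfloor 113 [ 985.5 -420.5   95.3 1105.7   81.8] pct [ 444. -394.  544. -308.]
scene mat 481 [ 981.7 -348.   114.2 1152.9   64.3] pct [ 466. -183.  574.  -71.]
scene jar 141 [517.3 397.6  48.1 150.5  25.6] pct [475. 329. 561. 450.]
scene flask 74 [473.6 141.5  30.  161.4  55. ] pct [461.  90. 541. 161.]
scene bottle 110 [ 973.8 -456.4   44.4 1118.    78.5] pct [ 466. -380.  510. -337.]Traceback (most recent call last):
  File "<stdin>", line 20, in <module>
ValueError: could not broadcast input array from shape (214,396,3) into shape (215,396,3)
```

```bash
python3 - <<'E'
from meas import *
S={n:np.load(f"{n}0.npy",allow_pickle=True).item() for n in("top","scene")}
for n,s in S.items():
    hsv=cv2.cvtColor(s["pixels"],cv2.COLOR_BGR2HSV)
    m=cv2.inRange(hsv,(5,90,90),(25,255,255));w=(305,195,355,245) if n=="top" else (285,185,330,220)
    k=np.zeros_like(m);k[w[1]:w[3],w[0]:w[2]]=m[w[1]:w[3],w[0]:w[2]]
    c=max(cv2.findContours(k,0,1)[0],key=cv2.contourArea).reshape(-1,2)
    print(n,"mat",fitc(ray(s,c,.008)[:,:2]))
    P=cloud(s);print("z checks", [round(float(np.median(P[y-1:y+2,x-1:x+2,2])),4) for x,y in ([(330,218),(300,300),(180,230),(480,180)] if n=="top" else [(307,203),(200,330),(190,240),(350,250)])])
s=S["scene"]["pixels"];t=S["top"]["pixels"]
im=np.zeros((600,800,3),np.uint8)
def put(x,y,a,f):
    a=cv2.resize(a,None,fx=f,fy=f,interpolation=2);im[y:y+a.shape[0],x:x+a.shape[1]]=a
put(0,0,s[130:180,385:450],6);put(400,0,s[145:195,335:395],6);put(0,302,t[185:245,135:200],5-.05);put(330,302,t[190:245,218:278],5);put(640,302,t[202:260,386:432],3.4)
cv2.imwrite("pics/c2.png",im)
o=get_obs();R=Ro.from_euler("xyz",o["orientation"],degrees=True).as_matrix();print(np.round(R,4))
E
```

```text
top mat (array([ 0.51123171, -0.12629596]), np.float64(0.05813614389150022))
z checks [0.0051, -0.0009, 0.0363, 0.0041]
scene mat (array([ 0.51233637, -0.1287836 ]), np.float64(0.05861628387275528))
z checks [0.0056, 0.0014, 0.0041, -0.0]
[[-4.000e-04 -3.277e-01 -9.448e-01]
 [-1.500e-03 -9.448e-01  3.277e-01]
 [-1.000e+00  1.500e-03 -2.000e-04]]
```

View pics/c2.png

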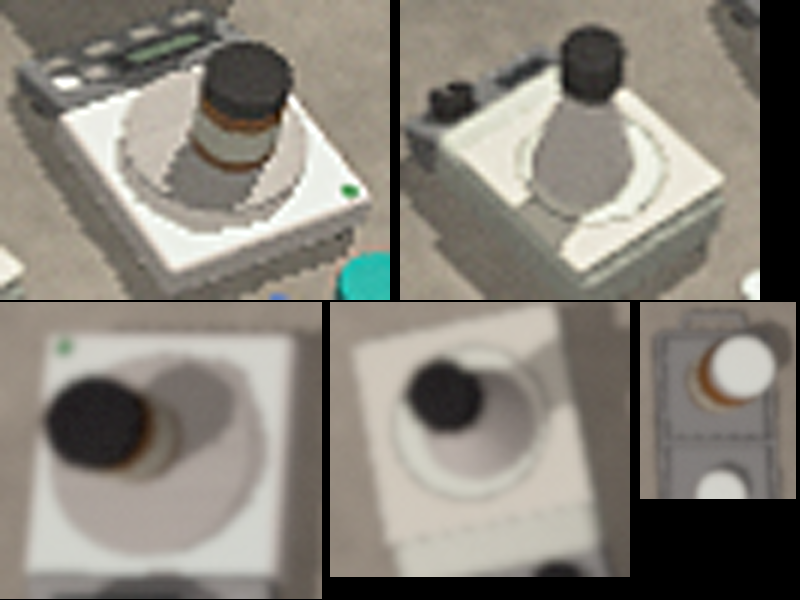

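```bash
python3 - <<'E'
from meas import *
S={n:np.load(f"{n}0.npy",allow_pickle=True).item() for n in("top","scene")}
def cr(n,pts,ox,oy,u0,v0,f,z): 
    p=np.array(pts,float);p=(p-[ox,oy]+.5)/f-.5+[u0,v0];return np.round(ray(S[n],p,z)[:,:2],4)
print("pan top",cr("top",[[158,452]],0,302,135,185,4.95,.05),"scene",cr("scene",[[212,148]],0,0,385,130,6,.05), fitc(cr("scene",[[118,150],[306,150],[262,82],[222,222],[150,90],[150,205]],0,0,385,130,6,.05)))
print("plate top",cr("top",[[470.5,421]],330,302,218,190,5,.058),"scene",cr("scene",[[590,166]],400,0,335,145,6,.058))
q=cr("scene",[[442,150],[583,270],[722,182],[575,62]],400,0,335,145,6,.058);print("plate scene corners",q,q.mean(0))
q=cr("scene",[[62,118],[165,272],[370,195],[255,55]],0,0,385,130,6,.05);print("bal corners scene",q)
q=cr("top",[[48,335],[292,335]],0,302,135,185,4.95,.045);print("bal rear corners top",q)
print("tray TL,TR, div L,R",cr("top",[[652,330],[779,330],[652,439],[779,439]],640,302,386,202,3.4,.022))
E
```

```text
pan top [[0.5249 0.345 ]] scene [[0.5299 0.3418]] (array([0.52926442, 0.34308852]), np.float64(0.06284624151781301))
plate top [[0.5227 0.1136]] scene [[0.5218 0.111 ]]
plate scene corners [[0.47   0.0351]
 [0.5904 0.0683]
 [0.5689 0.1775]
 [0.4435 0.1436]] [0.5182   0.106125]
bal corners scene [[0.4655 0.269 ]
 [0.6029 0.2608]
 [0.6074 0.4103]
 [0.4742 0.4108]]
bal rear corners top [[0.5977 0.4169]
 [0.594  0.2705]]
tray TL,TR, div L,R [[ 0.529  -0.3013]
 [ 0.5263 -0.4104]
 [ 0.4352 -0.296 ]
 [ 0.4328 -0.4035]]
```

Measured positions (the two views agree to about 3–5 mm):

| Item | x, y (m) |
|---|---|
| Bottle | .484, -.356 |
| Mat | .511, -.127 |
| Pan | ~.526, .344 |
| Plate | ~.521, .113 |
| Rear tray compartment | ~.480, -.351 |

The bottle will be parked, gripped by its cap because the gripper body would hit its top in a body grip. I start by turning the jaws along world y.

```bash
python3 -m crank '{"delta_pos":[[-0.03,0.182,-0.36],[-0.03,0.182,-0.36],[-0.03,0.182,-0.36],[-0.03,0.182,-0.36],[-0.03,0.182,-0.36],[-0.03,0.182,-0.36],[-0.03,0.182,-0.36],[-0.03,0.182,-0.36],[-0.03,0.182,-0.36],[-0.03,0.182,-0.36],[-0.03,0.182,-0.36],[-0.03,0.182,-0.36]],"turn":[[-19,0,0],[-19,0,0],[-19,0,0],[-19,0,0],[-19,0,0],[-19,0,0],[-19,0,0],[-19,0,0],[-19,0,0],[-19,0,0],[-19,0,0],[-19,0,0]],"grip":[1,1,1,1,1,1,1,1,1,1,1,1]}'
cat > st.py <<'E'
import sys
from h import *
o=get_obs();R=Ro.from_euler("xyz",o["orientation"],degrees=True).as_matrix()
p=np.array(o["tool_pos"])
print(round(o["clock"],2),"tcp",p.round(4),"F",np.round(o["force"],1),"open",round(o["opening"],4),"J",np.round(o["joint_pos"],0))
if len(sys.argv)<4: print(R.round(3))
else: print("to go, tool axes",(R.T@(np.array([float(a) for a in sys.argv[1:4]])-p)).round(4))
E
python3 st.py; python3 st.py .484 -.356 .25
```

```text
clock: 1.1
tool_pos: [0.5026, 0.3462, 0.2562]
orientation: [37.0, 90.0, -143.3]
force: [0.1, 0.4, -0.6]
opening: 0.0876
1.1 tcp [0.5026 0.3462 0.2562] F [ 0.1  0.4 -0.6] open 0.0876 J [ 53.  14.  -5.  -0. -71.  37.]
[[-0.001 -0.005 -1.   ]
 [-0.    -1.     0.005]
 [-1.     0.     0.001]]
1.1 tcp [0.5026 0.3462 0.2562] F [ 0.1  0.4 -0.6] open 0.0876 J [ 53.  14.  -5.  -0. -71.  37.]
to go, tool axes [0.0065 0.7023 0.0148]
```

```bash
python3 -m crank '{"delta_pos":[[0,0.35,0.008],[0,0.35,0.008],[0,0.35,0.008],[0,0.35,0.008],[0,0.35,0.008],[0,0.35,0.008],[0,0.35,0.008],[0,0.35,0.008],[0,0.35,0.008],[0,0.35,0.008]],"turn":[[0,0,0],[0,0,0],[0,0,0],[0,0,0],[0,0,0],[0,0,0],[0,0,0],[0,0,0],[0,0,0],[0,0,0]],"grip":[1,1,1,1,1,1,1,1,1,1]}'
python3 -m crank '{"delta_pos":[[0.05,0.352,0.007],[0.05,0.352,0.007],[0.05,0.352,0.007],[0.05,0.352,0.007],[0.05,0.352,0.007],[0.05,0.352,0.007],[0.05,0.352,0.007],[0.05,0.352,0.007],[0.05,0.352,0.007],[0.05,0.352,0.007],[0.05,0.352,0.007],[0.05,0.352,0.007]],"turn":[[0,0,0],[0,0,0],[0,0,0],[0,0,0],[0,0,0],[0,0,0],[0,0,0],[0,0,0],[0,0,0],[0,0,0],[0,0,0],[0,0,0]],"grip":[1,1,1,1,1,1,1,1,1,1,1,1]}'
python3 st.py .484 -.356 .073; python3 st.py
python3 - <<'E'
from h import *
s=snapshot("scene");np.save("scene1.npy",s,allow_pickle=True);cv2.imwrite("pics/s1.png",cv2.resize(s["pixels"][130:260,180:380],None,fx=3,fy=3))
E
```

```text
clock: 1.93
tool_pos: [0.492, -0.0043, 0.2565]
orientation: [15.9, 90.0, -164.4]
force: [1.1, 0.2, -0.3]
opening: 0.0877
clock: 2.93
tool_pos: [0.4856, -0.353, 0.2062]
orientation: [-38.6, 90.0, 141.3]
force: [-0.5, 0.3, -0.4]
opening: 0.0876
2.93 tcp [ 0.4856 -0.353   0.2062] F [-0.5  0.3 -0.4] open 0.0876 J [-17.  14. -11.  -0. -65. 107.]
to go, tool axes [0.1332 0.003  0.0015]
2.93 tcp [ 0.4856 -0.353   0.2062] F [-0.5  0.3 -0.4] open 0.0876 J [-17.  14. -11.  -0. -65. 107.]
[[-0.001 -0.002 -1.   ]
 [ 0.    -1.     0.002]
 [-1.    -0.     0.001]]
```

View pics/s1.png

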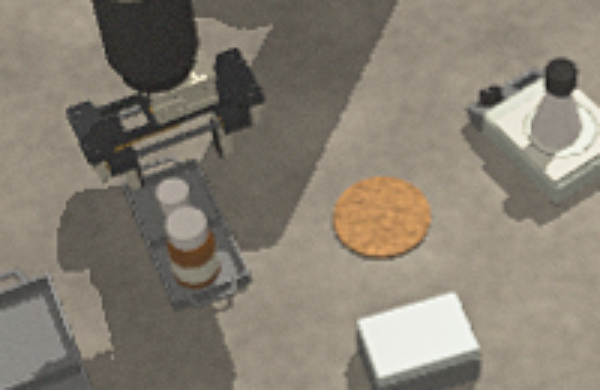

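The picture shows the open jaws, crop (170,140), high over the bottle (187,240). The apparent offset towards -x fits the height. Descend to the cap, close and check.

```bash
python3 -m crank '{"delta_pos":[[0.04,0.003,0.001],[0.08,0.003,0.001],[0.11,0.003,0.001],[0.125,0.003,0.001],[0.133,0.003,0.001],[0.133,0.003,0.001],[0.133,0.003,0.001],[0.133,0.003,0.001]],"turn":[[0,0,0],[0,0,0],[0,0,0],[0,0,0],[0,0,0],[0,0,0],[0,0,0],[0,0,0]],"grip":[1,1,1,1,1,1,1,1]}'
python3 -m crank '{"delta_pos":[[0,0,0],[0,0,0],[0,0,0],[0,0,0],[0,0,0],[0,0,0],[0,0,0],[0,0,0],[0,0,0],[0,0,0]],"turn":[[0,0,0],[0,0,0],[0,0,0],[0,0,0],[0,0,0],[0,0,0],[0,0,0],[0,0,0],[0,0,0],[0,0,0]],"grip":[0.45,0.45,0.45,0.45,0.3,0.3,0.3,0.3,0.3,0.3]}'
python3 st.py .511 -.127 .25
```

```text
clock: 3.65
tool_pos: [0.4855, -0.3571, 0.0754]
orientation: [155.7, 89.8, -24.4]
force: [-0.8, 0.7, -0.5]
opening: 0.0878
clock: 4.48
tool_pos: [0.4843, -0.3574, 0.0737]
orientation: [127.6, 90.0, -52.5]
force: [-0.4, -1.8, 1.1]
opening: 0.0466
4.48 tcp [ 0.4843 -0.3574  0.0737] F [-0.4 -1.8  1.1] open 0.0466 J [-18.  22. -20.   0. -49. 108.]
to go, tool axes [-0.1764 -0.2304 -0.0263]
```

```bash
python3 -m crank '{"delta_pos":[[-0.01,0,0],[-0.03,0,0],[-0.06,0,0],[-0.09,0,0],[-0.1,-0.03,-0.004],[-0.1,-0.065,-0.008],[-0.1,-0.1,-0.012],[-0.1,-0.135,-0.016],[-0.1,-0.17,-0.02],[-0.1,-0.205,-0.024],[-0.1,-0.2304,-0.0265],[-0.1,-0.2304,-0.0265]],"turn":[[0,0,0],[0,0,0],[0,0,0],[0,0,0],[0,0,0],[0,0,0],[0,0,0],[0,0,0],[0,0,0],[0,0,0],[0,0,0],[0,0,0]],"grip":[0.3,0.3,0.3,0.3,0.3,0.3,0.3,0.3,0.3,0.3,0.3,0.3]}'
python3 -m crank '{"delta_pos":[[0.03,0,0],[0.06,0,0],[0.075,0,0],[0.085,0,0],[0.089,0,0],[0.092,0,0],[0.092,0,0],[0.092,0,0]],"turn":[[0,0,0],[0,0,0],[0,0,0],[0,0,0],[0,0,0],[0,0,0],[0,0,0],[0,0,0]],"grip":[0.3,0.3,0.3,0.3,0.3,0.3,0.3,0.3]}'
python3 st.py .511 -.127 .0777
```

```text
clock: 5.48
tool_pos: [0.5112, -0.123, 0.1741]
orientation: [-111.5, 89.9, 68.5]
force: [-0.6, 0.2, -2.9]
opening: 0.0465
clock: 6.15
tool_pos: [0.5118, -0.1269, 0.0825]
orientation: [-179.1, 89.9, 0.8]
force: [0.6, 0.1, -1.7]
opening: 0.0465
6.15 tcp [ 0.5118 -0.1269  0.0825] F [ 0.6  0.1 -1.7] open 0.0465 J [  7.  15. -29.   0. -46.  82.]
to go, tool axes [0.0048 0.0001 0.0008]
```

```bash
python3 -m crank '{"delta_pos":[[0.002,0,0],[0.004,0,0],[0.005,0,0],[0.005,0,0],[0.005,0,0],[0.005,0,0]],"turn":[[0,0,0],[0,0,0],[0,0,0],[0,0,0],[0,0,0],[0,0,0]],"grip":[0.3,0.3,0.3,0.3,0.3,0.3]}'
python3 st.py .511 -.127 .0777
```

```text
clock: 6.65
tool_pos: [0.512, -0.1269, 0.0776]
orientation: [173.9, 89.9, -6.2]
force: [-0.2, -0.0, 6.3]
opening: 0.0465
6.65 tcp [ 0.512  -0.1269  0.0776] F [-0.2 -0.   6.3] open 0.0465 J [  7.  15. -29.   0. -46.  82.]
to go, tool axes [-0.0001  0.0001  0.001 ]
```

Contact is felt at the expected height. Release and rise.

```bash
python3 -m crank '{"delta_pos":[[0,0,0],[0,0,0],[0,0,0],[0,0,0],[0,0,0],[0,0,0],[0,0,0],[-0.03,0,0],[-0.07,0,0],[-0.11,0,0],[-0.15,0,0],[-0.15,0,0]],"turn":[[0,0,0],[0,0,0],[0,0,0],[0,0,0],[0,0,0],[0,0,0],[0,0,0],[0,0,0],[0,0,0],[0,0,0],[0,0,0],[0,0,0]],"grip":[0.8,1,1,1,1,1,1,1,1,1,1,1]}'
python3 st.py .518 .1065 .2277
python3 - <<'E'
from meas import *
s=snapshot("top");np.save("top1.npy",s,allow_pickle=True);cv2.imwrite("pics/t1.png",cv2.resize(s["pixels"][170:300,130:450],None,fx=2.5,fy=2.5,interpolation=2))
E
```

```text
clock: 7.65
tool_pos: [0.5151, -0.1274, 0.2352]
orientation: [174.2, 89.3, -5.8]
force: [1.0, -0.0, 1.0]
opening: 0.0876
7.65 tcp [ 0.5151 -0.1274  0.2352] F [ 1. -0.  1.] open 0.0876 J [  7.   6. -17.   0. -66.  82.]
to go, tool axes [ 0.0072 -0.2339 -0.0026]
```

View pics/t1.png

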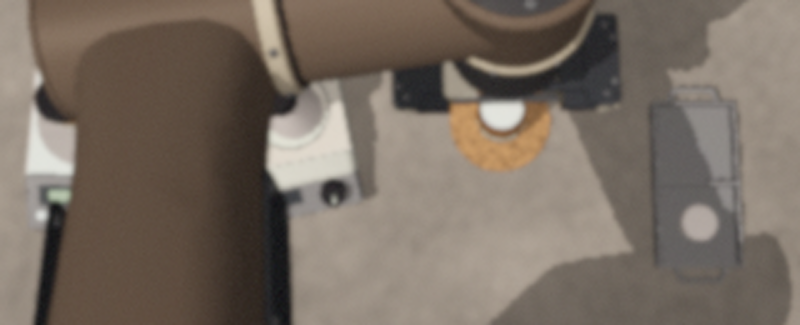

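The bottle's white cap (crop 502,113) is centred over the mat at release, and the tray is now clear, with its corners near (652,102) and (740,268). On to the flask.

```bash
python3 -m crank '{"delta_pos":[[0,-0.03,0],[0,-0.07,0],[0,-0.11,0],[0,-0.15,0],[0,-0.19,0],[0,-0.22,0],[0,-0.2339,-0.003],[0,-0.2339,-0.003],[0,-0.2339,-0.003],[0,-0.2339,-0.003]],"turn":[[0,0,0],[0,0,0],[0,0,0],[0,0,0],[0,0,0],[0,0,0],[0,0,0],[0,0,0],[0,0,0],[0,0,0]],"grip":[1,1,1,1,1,1,1,1,1,1]}'
python3 st.py .518 .1065 .135
python3 - <<'E'
from meas import *
s=np.load("top1.npy",allow_pickle=True).item()
p=(np.array([[652,102],[739,102],[742,268],[655,268],[652,186],[741,186]])+.5)/2.5-.5+[130,170]
q=ray(s,p,.022)[:,:2];print(q.round(4),"tray centre",q[:4].mean(0))
P=cloud(s);print(blob(s,P,(398,200,445,285),-.003,.008,.004),blob(s,P,(320,195,350,230),.09,.12,.108))
E
```

```text
clock: 8.53
tool_pos: [0.5143, 0.1064, 0.2259]
orientation: [29.1, 89.9, -151.0]
force: [0.2, 0.2, 0.3]
opening: 0.0879
8.53 tcp [0.5143 0.1064 0.2259] F [0.2 0.2 0.3] open 0.0879 J [ 33.   6. -18.  -0. -66.  57.]
to go, tool axes [ 0.0909 -0.0002 -0.0038]
[[ 0.527  -0.3051]
 [ 0.5246 -0.4067]
 [ 0.3339 -0.3961]
 [ 0.3361 -0.2977]
 [ 0.4289 -0.2995]
 [ 0.4266 -0.4018]] tray centre [ 0.43040893 -0.35139603]
(array([  0.4366,  -0.398 , 137.5562, 245.9207,  88.6095]), array([ 0.4474, -0.4273]), -0.0006, 1531) (array([ 0.5021, -0.1255, 43.3772, 27.332 , 88.6665]), array([ 0.5031, -0.1264]), 0.107, 151)
```

```bash
python3 -m crank '{"delta_pos":[[0.03,0,-0.004],[0.055,0,-0.004],[0.075,0,-0.004],[0.086,0,-0.004],[0.091,0,-0.004],[0.091,0,-0.004],[0.091,0,-0.004],[0.091,0,-0.004]],"turn":[[0,0,0],[0,0,0],[0,0,0],[0,0,0],[0,0,0],[0,0,0],[0,0,0],[0,0,0]],"grip":[1,1,1,1,1,1,1,1]}'
python3 -m crank '{"delta_pos":[[0,0,0],[0,0,0],[0,0,0],[0,0,0],[0,0,0],[0,0,0],[0,0,0],[0,0,0],[0,0,0],[0,0,0],[0,0,0]],"turn":[[0,0,0],[0,0,0],[0,0,0],[0,0,0],[0,0,0],[0,0,0],[0,0,0],[0,0,0],[0,0,0],[0,0,0],[0,0,0]],"grip":[0.4,0.4,0.4,0.4,0.2,0.2,0.2,0.2,0.2,0.2,0.2]}'
python3 st.py .479 -.353 .25
```

```text
clock: 9.2
tool_pos: [0.5193, 0.1069, 0.1366]
orientation: [-157.5, 89.9, 22.4]
force: [0.7, 0.2, 0.4]
opening: 0.0875
clock: 10.12
tool_pos: [0.5186, 0.1071, 0.1355]
orientation: [33.3, 90.0, -146.8]
force: [0.3, -0.9, -0.3]
opening: 0.0374
10.12 tcp [0.5186 0.1071 0.1355] F [ 0.3 -0.9 -0.3] open 0.0374 J [ 33.  12. -25.   0. -54.  57.]
to go, tool axes [-0.1145  0.4602  0.0386]
```

```bash
python3 -m crank '{"delta_pos":[[-0.01,0,0],[-0.03,0,0],[-0.06,0,0],[-0.09,0,0],[-0.1,0.02,0],[-0.1,0.05,0.005],[-0.1,0.085,0.01],[-0.1,0.12,0.015],[-0.1,0.155,0.02],[-0.1,0.19,0.025],[-0.1,0.22,0.028],[-0.1,0.24,0.03]],"turn":[[0,0,0],[0,0,0],[0,0,0],[0,0,0],[0,0,0],[0,0,0],[0,0,0],[0,0,0],[0,0,0],[0,0,0],[0,0,0],[0,0,0]],"grip":[0.2,0.2,0.2,0.2,0.2,0.2,0.2,0.2,0.2,0.2,0.2,0.2]}'
python3 -m crank '{"delta_pos":[[0,0.02,0.002],[0,0.05,0.004],[0,0.085,0.006],[0,0.12,0.008],[0,0.155,0.009],[0,0.19,0.009],[0,0.21,0.009],[0,0.22,0.009],[0,0.22,0.009],[0,0.22,0.009],[0,0.22,0.009],[0,0.22,0.009]],"turn":[[0,0,0],[0,0,0],[0,0,0],[0,0,0],[0,0,0],[0,0,0],[0,0,0],[0,0,0],[0,0,0],[0,0,0],[0,0,0],[0,0,0]],"grip":[0.2,0.2,0.2,0.2,0.2,0.2,0.2,0.2,0.2,0.2,0.2,0.2]}'
python3 st.py .479 -.353 .0815
python3 - <<'E'
from meas import *
s=snapshot("scene");np.save("scene2.npy",s,allow_pickle=True);cv2.imwrite("pics/s2.png",cv2.resize(s["pixels"][120:260,180:470],None,fx=2.7,fy=2.7))
E
```

```text
clock: 11.12
tool_pos: [0.4872, -0.1351, 0.2363]
orientation: [150.7, 90.0, -29.5]
force: [0.6, -0.1, -0.8]
opening: 0.0376
clock: 12.12
tool_pos: [0.4788, -0.3518, 0.2359]
orientation: [-169.2, 90.0, 10.7]
force: [0.2, 0.7, -1.9]
opening: 0.0375
12.12 tcp [ 0.4788 -0.3518  0.2359] F [ 0.2  0.7 -1.9] open 0.0375 J [-17.  13.  -9.  -0. -68. 107.]
to go, tool axes [ 1.544e-01  1.200e-03 -1.000e-04]
```

View pics/s2.png

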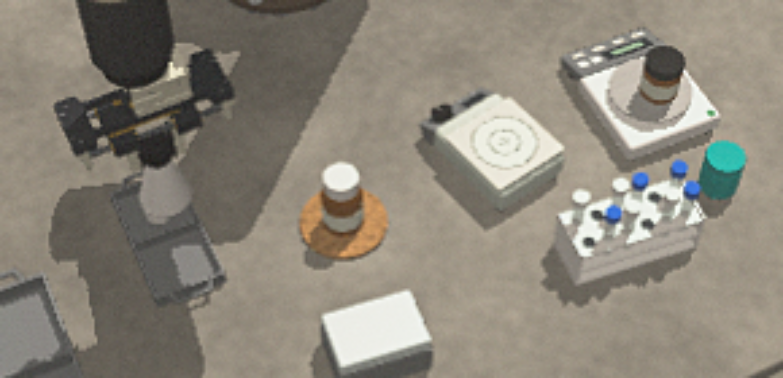

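The flask hangs upright over the tray (crop 165,190), the bottle stands on the mat (343,210), and the bare plate shows its centre cross at (504,142). Lower the flask.

```bash
python3 -m crank '{"delta_pos":[[0.03,0.001,0],[0.06,0.001,0],[0.09,0.001,0],[0.115,0.001,0],[0.13,0.001,0],[0.138,0.001,0],[0.144,0.001,0],[0.148,0.001,0],[0.148,0.001,0],[0.148,0.001,0]],"turn":[[0,0,0],[0,0,0],[0,0,0],[0,0,0],[0,0,0],[0,0,0],[0,0,0],[0,0,0],[0,0,0],[0,0,0]],"grip":[0.2,0.2,0.2,0.2,0.2,0.2,0.2,0.2,0.2,0.2]}'
python3 st.py .479 -.353 .0815
python3 - <<'E'
from meas import *
s=np.load("scene2.npy",allow_pickle=True).item()
print("plate cross",ray(s,(np.array([[504,142]])+.5)/2.7-.5+[180,120],.058))
E
```

```text
clock: 13.0
tool_pos: [0.4793, -0.354, 0.0885]
orientation: [154.0, 89.9, -26.1]
force: [-0.1, 0.7, -2.0]
opening: 0.0372
13.0 tcp [ 0.4793 -0.354   0.0885] F [-0.1  0.7 -2. ] open 0.0372 J [-18.  20. -20.   0. -50. 108.]
to go, tool axes [ 0.007  -0.001   0.0003]
plate cross [[0.52213219 0.11127668 0.058     ]]
```

```bash
python3 -m crank '{"delta_pos":[[0.002,-0.001,0],[0.004,-0.001,0],[0.006,-0.001,0],[0.007,-0.001,0],[0.007,-0.001,0],[0.007,-0.001,0],[0.007,-0.001,0]],"turn":[[0,0,0],[0,0,0],[0,0,0],[0,0,0],[0,0,0],[0,0,0],[0,0,0]],"grip":[0.2,0.2,0.2,0.2,0.2,0.2,0.2]}'
python3 st.py .479 -.353 .0815
```

```text
clock: 13.58
tool_pos: [0.4791, -0.3531, 0.0814]
orientation: [149.1, 89.9, -31.1]
force: [-1.6, 1.1, 5.9]
opening: 0.0371
13.58 tcp [ 0.4791 -0.3531  0.0814] F [-1.6  1.1  5.9] open 0.0371 J [-18.  21. -20.   0. -49. 107.]
to go, tool axes [-0.0001 -0.0001  0.0001]
```

```bash
python3 -m crank '{"delta_pos":[[0,0,0],[0,0,0],[0,0,0],[0,0,0],[0,0,0],[0,0,0],[0,0,0],[-0.03,0,0],[-0.07,0,0],[-0.11,0,0],[-0.15,0,0],[-0.16,0,0]],"turn":[[0,0,0],[0,0,0],[0,0,0],[0,0,0],[0,0,0],[0,0,0],[0,0,0],[0,0,0],[0,0,0],[0,0,0],[0,0,0],[0,0,0]],"grip":[0.7,1,1,1,1,1,1,1,1,1,1,1]}'
python3 -m crank '{"delta_pos":[[0,-0.04,-0.006],[0,-0.08,-0.012],[0,-0.12,-0.018],[0,-0.16,-0.024],[0,-0.2,-0.03],[0,-0.24,-0.034],[0,-0.28,-0.038],[0,-0.32,-0.04],[0,-0.36,-0.042],[0,-0.4,-0.044],[0,-0.43,-0.045],[0,-0.44,-0.045]],"turn":[[0,0,0],[0,0,0],[0,0,0],[0,0,0],[0,0,0],[0,0,0],[0,0,0],[0,0,0],[0,0,0],[0,0,0],[0,0,0],[0,0,0]],"grip":[1,1,1,1,1,1,1,1,1,1,1,1]}'
python3 st.py .5314 .3537 .227
```

```text
clock: 14.58
tool_pos: [0.4809, -0.3545, 0.248]
orientation: [149.3, 89.4, -30.8]
force: [0.7, -1.3, -0.1]
opening: 0.0875
clock: 15.58
tool_pos: [0.5247, 0.0907, 0.2404]
orientation: [-131.0, 90.0, 49.0]
force: [0.1, 0.6, 0.7]
opening: 0.0875
15.58 tcp [0.5247 0.0907 0.2404] F [0.1 0.6 0.7] open 0.0875 J [ 31.   7. -16.  -0. -67.  59.]
to go, tool axes [ 0.0136 -0.263  -0.0068]
```

```bash
python3 -m crank '{"delta_pos":[[0,-0.03,-0.001],[0,-0.07,-0.002],[0,-0.11,-0.003],[0,-0.15,-0.004],[0,-0.19,-0.005],[0,-0.23,-0.006],[0,-0.255,-0.007],[0,-0.263,-0.007],[0,-0.263,-0.007],[0,-0.263,-0.007],[0,-0.263,-0.007],[0,-0.263,-0.007]],"turn":[[0,0,0],[0,0,0],[0,0,0],[0,0,0],[0,0,0],[0,0,0],[0,0,0],[0,0,0],[0,0,0],[0,0,0],[0,0,0],[0,0,0]],"grip":[1,1,1,1,1,1,1,1,1,1,1,1]}'
python3 st.py .5314 .3537 .064
python3 - <<'E'
from meas import *
s=snapshot("scene");np.save("scene3.npy",s,allow_pickle=True);cv2.imwrite("pics/s3.png",cv2.resize(s["pixels"][110:260,200:460],None,fx=3,fy=3))
E
```

```text
clock: 16.58
tool_pos: [0.5323, 0.3487, 0.2409]
orientation: [-129.8, 90.0, 50.0]
force: [-0.2, -0.4, 0.3]
opening: 0.0876
16.58 tcp [0.5323 0.3487 0.2409] F [-0.2 -0.4  0.3] open 0.0876 J [ 51.  16.  -3.   0. -70.  39.]
to go, tool axes [ 0.1769 -0.005   0.001 ]
```

View pics/s3.png

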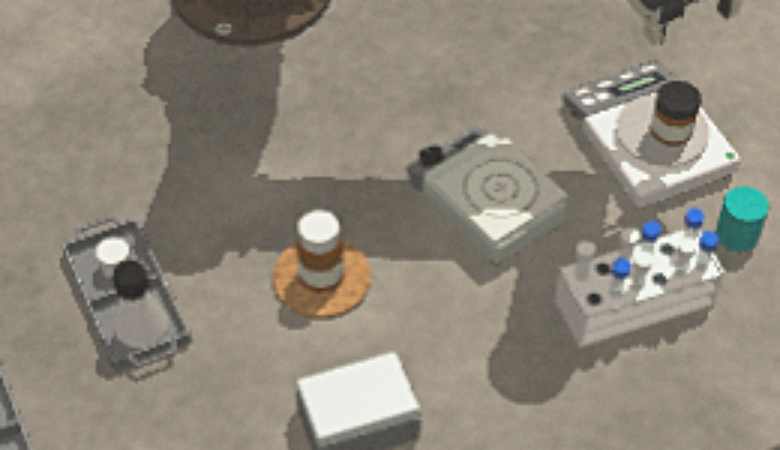

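The flask stands in the rear compartment (crop 135,305), the pot is unmoved (113,250), the bottle is on the mat (320,250), and the plate is empty. Descend around the jar.

```bash
python3 -m crank '{"delta_pos":[[0.03,0,0.001],[0.06,0,0.001],[0.08,0,0.001],[0.08,0,0.001],[0.08,0,0.001]],"turn":[[0,0,0],[0,0,0],[0,0,0],[0,0,0],[0,0,0]],"grip":[1,1,1,1,1]}'
python3 st.py .5314 .3535 .064
```

```text
clock: 17.05
tool_pos: [0.5312, 0.3489, 0.1604]
orientation: [63.4, 89.9, -116.7]
force: [-0.1, -0.1, 0.9]
opening: 0.0878
17.05 tcp [0.5312 0.3489 0.1604] F [-0.1 -0.1  0.9] open 0.0878 J [ 51.  20. -10.   0. -61.  39.]
to go, tool axes [ 0.0964 -0.0047 -0.0002]
```

```bash
python3 -m crank '{"delta_pos":[[0.01,-0.0045,0],[0.03,-0.0045,0],[0.05,-0.0045,0],[0.07,-0.0045,0],[0.085,-0.0045,0],[0.093,-0.0045,0],[0.096,-0.0045,0],[0.096,-0.0045,0],[0.096,-0.0045,0]],"turn":[[0,0,0],[0,0,0],[0,0,0],[0,0,0],[0,0,0],[0,0,0],[0,0,0],[0,0,0],[0,0,0]],"grip":[1,1,1,1,1,1,1,1,1]}'
python3 -m crank '{"delta_pos":[[0,0,0],[0,0,0],[0,0,0],[0,0,0],[0,0,0],[0,0,0],[0,0,0],[0,0,0],[0,0,0],[0,0,0]],"turn":[[0,0,0],[0,0,0],[0,0,0],[0,0,0],[0,0,0],[0,0,0],[0,0,0],[0,0,0],[0,0,0],[0,0,0]],"grip":[0.6,0.6,0.6,0.6,0.4,0.4,0.4,0.4,0.4,0.4]}'
python3 st.py .522 .1125 .072
```

```text
clock: 17.8
tool_pos: [0.5319, 0.3552, 0.0658]
orientation: [-139.6, 89.9, 40.3]
force: [-0.1, -0.0, -0.2]
opening: 0.0876
clock: 18.63
tool_pos: [0.5313, 0.3548, 0.0648]
orientation: [-136.7, 90.0, 43.2]
force: [-0.2, 1.1, 2.3]
opening: 0.0541
18.63 tcp [0.5313 0.3548 0.0648] F [-0.2  1.1  2.3] open 0.0541 J [ 51.  25. -15.   0. -50.  39.]
to go, tool axes [-0.0073  0.2423  0.0088]
```

```bash
python3 -m crank '{"delta_pos":[[-0.01,0,0],[-0.03,0,0],[-0.055,0,0],[-0.07,0.01,0],[-0.08,0.04,0.002],[-0.08,0.075,0.004],[-0.08,0.11,0.006],[-0.08,0.145,0.008],[-0.08,0.18,0.009],[-0.08,0.215,0.009],[-0.08,0.235,0.009],[-0.08,0.242,0.009]],"turn":[[0,0,0],[0,0,0],[0,0,0],[0,0,0],[0,0,0],[0,0,0],[0,0,0],[0,0,0],[0,0,0],[0,0,0],[0,0,0],[0,0,0]],"grip":[0.4,0.4,0.4,0.4,0.4,0.4,0.4,0.4,0.4,0.4,0.4,0.4]}'
python3 -m crank '{"delta_pos":[[0,0,0],[0.02,0,0],[0.04,0,0],[0.055,0,0],[0.062,0,0],[0.066,0,0],[0.066,0,0],[0.066,0,0],[0.066,0,0]],"turn":[[0,0,0],[0,0,0],[0,0,0],[0,0,0],[0,0,0],[0,0,0],[0,0,0],[0,0,0],[0,0,0]],"grip":[0.4,0.4,0.4,0.4,0.4,0.4,0.4,0.4,0.4]}'
python3 st.py .522 .1125 .0728
python3 - <<'E'
from meas import *
s=snapshot("scene");np.save("scene4.npy",s,allow_pickle=True);cv2.imwrite("pics/s4.png",cv2.resize(s["pixels"][125:200,330:460],None,fx=6,fy=6,interpolation=2))
E
```

```text
clock: 19.63
tool_pos: [0.5207, 0.1095, 0.145]
orientation: [22.9, 89.9, -157.4]
force: [-0.3, -0.1, -1.8]
opening: 0.0537
clock: 20.38
tool_pos: [0.5223, 0.1131, 0.0795]
orientation: [-154.3, 89.9, 25.6]
force: [0.5, 0.4, -1.1]
opening: 0.054
20.38 tcp [0.5223 0.1131 0.0795] F [ 0.5  0.4 -1.1] open 0.054 J [ 33.  16. -28.   0. -46.  57.]
to go, tool axes [0.0067 0.0006 0.0003]
```

View pics/s4.png

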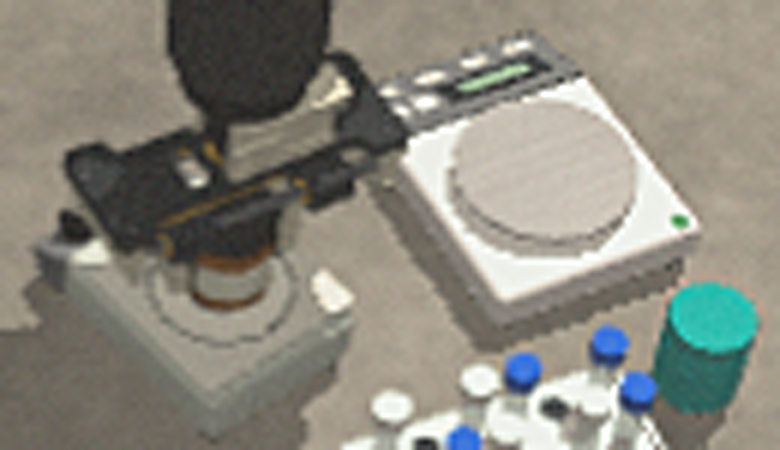

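The jar is just above the plate, inside the printed ring (crop 225,290), and the pan is bare with its top ellipse centred near (545,170). Lower the jar.

```bash
python3 -m crank '{"delta_pos":[[0.002,0.001,0],[0.004,0.001,0],[0.006,0.001,0],[0.007,0.001,0],[0.007,0.001,0],[0.007,0.001,0],[0.007,0.001,0]],"turn":[[0,0,0],[0,0,0],[0,0,0],[0,0,0],[0,0,0],[0,0,0],[0,0,0]],"grip":[0.4,0.4,0.4,0.4,0.4,0.4,0.4]}'
python3 st.py .522 .1125 .0728
python3 - <<'E'
from meas import *
s=np.load("scene4.npy",allow_pickle=True).item()
f=lambda p:(np.array(p)+.5)/6-.5+[330,125]
print("pan",ray(s,f([[545,170]]),.05),fitc(ray(s,f([[452,170],[637,170],[545,98],[545,242],[477,118],[610,120],[478,220],[612,222]]),.05)[:,:2]))
E
```

```text
clock: 21.02
tool_pos: [0.522, 0.1116, 0.0726]
orientation: [-173.8, 89.9, 6.1]
force: [-3.3, 0.1, 8.6]
opening: 0.0538
21.02 tcp [0.522  0.1116 0.0726] F [-3.3  0.1  8.6] open 0.0538 J [ 33.  16. -28.   0. -45.  57.]
to go, tool axes [-0.0002 -0.0009 -0.    ]
pan [[0.5250201  0.34717936 0.05      ]] (array([0.52390186, 0.34741826]), np.float64(0.060674505937780246))
```

```bash
python3 -m crank '{"delta_pos":[[0,0,0],[0,0,0],[0,0,0],[0,0,0],[0,0,0],[0,0,0],[0,0,0],[-0.03,0,0],[-0.07,0,0],[-0.11,0,0],[-0.14,0,0],[-0.14,0,0]],"turn":[[0,0,0],[0,0,0],[0,0,0],[0,0,0],[0,0,0],[0,0,0],[0,0,0],[0,0,0],[0,0,0],[0,0,0],[0,0,0],[0,0,0]],"grip":[0.8,1,1,1,1,1,1,1,1,1,1,1]}'
python3 -m crank '{"delta_pos":[[0,0.03,0.002],[0,0.07,0.004],[0,0.11,0.006],[0,0.15,0.008],[0,0.19,0.009],[0,0.22,0.01],[0,0.239,0.01],[0,0.239,0.01],[0,0.239,0.01],[0,0.239,0.01]],"turn":[[0,0,0],[0,0,0],[0,0,0],[0,0,0],[0,0,0],[0,0,0],[0,0,0],[0,0,0],[0,0,0],[0,0,0]],"grip":[1,1,1,1,1,1,1,1,1,1]}'
python3 st.py .512 -.127 .0777
```

```text
clock: 22.02
tool_pos: [0.525, 0.1127, 0.2187]
orientation: [-158.5, 89.4, 21.4]
force: [1.6, -0.6, 0.6]
opening: 0.0875
clock: 22.85
tool_pos: [0.511, -0.1273, 0.2114]
orientation: [-28.7, 90.0, 151.2]
force: [-0.2, 0.2, 0.3]
opening: 0.0876
22.85 tcp [ 0.511  -0.1273  0.2114] F [-0.2  0.2  0.3] open 0.0876 J [  7.   7. -19.  -0. -64.  82.]
to go, tool axes [ 0.1337 -0.0003 -0.001 ]
```

```bash
python3 -m crank '{"delta_pos":[[0.04,0,-0.001],[0.075,0,-0.001],[0.105,0,-0.001],[0.123,0,-0.001],[0.131,0,-0.001],[0.133,0,-0.001],[0.133,0,-0.001],[0.133,0,-0.001],[0.133,0,-0.001]],"turn":[[0,0,0],[0,0,0],[0,0,0],[0,0,0],[0,0,0],[0,0,0],[0,0,0],[0,0,0],[0,0,0]],"grip":[1,1,1,1,1,1,1,1,1]}'
python3 -m crank '{"delta_pos":[[0,0,0],[0,0,0],[0,0,0],[0,0,0],[0,0,0],[0,0,0],[0,0,0],[0,0,0],[0,0,0],[0,0,0]],"turn":[[0,0,0],[0,0,0],[0,0,0],[0,0,0],[0,0,0],[0,0,0],[0,0,0],[0,0,0],[0,0,0],[0,0,0]],"grip":[0.45,0.45,0.45,0.45,0.3,0.3,0.3,0.3,0.3,0.3]}'
python3 st.py .5245 .346 .0777
```

```text
clock: 23.6
tool_pos: [0.5133, -0.1271, 0.0801]
orientation: [-177.3, 89.8, 2.6]
force: [-0.0, 0.1, 0.7]
opening: 0.0878
clock: 24.43
tool_pos: [0.5121, -0.1275, 0.0785]
orientation: [46.5, 90.0, -133.6]
force: [0.0, -1.3, 0.7]
opening: 0.0463
24.43 tcp [ 0.5121 -0.1275  0.0785] F [ 0.  -1.3  0.7] open 0.0463 J [  7.  15. -29.   0. -46.  83.]
to go, tool axes [ 0.0008 -0.4735 -0.0113]
```

```bash
python3 -m crank '{"delta_pos":[[-0.01,0,0],[-0.03,0,0],[-0.065,0,0],[-0.1,0,0],[-0.13,0,0],[-0.15,-0.01,0],[-0.15,-0.04,0],[-0.15,-0.075,-0.002],[-0.15,-0.11,-0.004],[-0.15,-0.145,-0.006],[-0.15,-0.18,-0.008],[-0.15,-0.215,-0.009]],"turn":[[0,0,0],[0,0,0],[0,0,0],[0,0,0],[0,0,0],[0,0,0],[0,0,0],[0,0,0],[0,0,0],[0,0,0],[0,0,0],[0,0,0]],"grip":[0.3,0.3,0.3,0.3,0.3,0.3,0.3,0.3,0.3,0.3,0.3,0.3]}'
python3 -m crank '{"delta_pos":[[0,-0.035,0],[0,-0.07,0],[0,-0.105,0],[0,-0.14,-0.001],[0,-0.175,-0.002],[0,-0.21,-0.002],[0,-0.24,-0.002],[0,-0.254,-0.002],[0,-0.258,-0.002],[0,-0.258,-0.002],[0,-0.258,-0.002],[0,-0.258,-0.002]],"turn":[[0,0,0],[0,0,0],[0,0,0],[0,0,0],[0,0,0],[0,0,0],[0,0,0],[0,0,0],[0,0,0],[0,0,0],[0,0,0],[0,0,0]],"grip":[0.3,0.3,0.3,0.3,0.3,0.3,0.3,0.3,0.3,0.3,0.3,0.3]}'
python3 st.py .5245 .346 .1205
```

```text
clock: 25.43
tool_pos: [0.521, 0.0892, 0.2292]
orientation: [-91.5, 90.0, 88.3]
force: [1.2, -0.4, -2.6]
opening: 0.0462
clock: 26.43
tool_pos: [0.5241, 0.3443, 0.2288]
orientation: [38.4, 90.0, -141.7]
force: [0.9, -0.5, -1.7]
opening: 0.0463
26.43 tcp [0.5241 0.3443 0.2288] F [ 0.9 -0.5 -1.7] open 0.0463 J [ 51.  16.  -6.  -0. -68.  39.]
to go, tool axes [ 0.1083 -0.0017 -0.0004]
```

```bash
python3 -m crank '{"delta_pos":[[0.02,-0.002,0],[0.045,-0.002,0],[0.07,-0.002,0],[0.088,-0.002,0],[0.097,-0.002,0],[0.102,-0.002,0],[0.102,-0.002,0],[0.102,-0.002,0],[0.102,-0.002,0]],"turn":[[0,0,0],[0,0,0],[0,0,0],[0,0,0],[0,0,0],[0,0,0],[0,0,0],[0,0,0],[0,0,0]],"grip":[0.3,0.3,0.3,0.3,0.3,0.3,0.3,0.3,0.3]}'
python3 st.py .5245 .346 .1205
python3 - <<'E'
from meas import *
s=snapshot("scene");np.save("scene5.npy",s,allow_pickle=True);cv2.imwrite("pics/s5.png",cv2.resize(s["pixels"][110:200,330:460],None,fx=6,fy=6,interpolation=2))
E
```

```text
clock: 27.18
tool_pos: [0.5249, 0.348, 0.1281]
orientation: [-137.4, 89.9, 42.4]
force: [0.2, -0.3, -2.3]
opening: 0.0465
27.18 tcp [0.5249 0.348  0.1281] F [ 0.2 -0.3 -2.3] open 0.0465 J [ 51.  21. -13.   0. -56.  39.]
to go, tool axes [0.0076 0.002  0.0004]
```

View pics/s5.png

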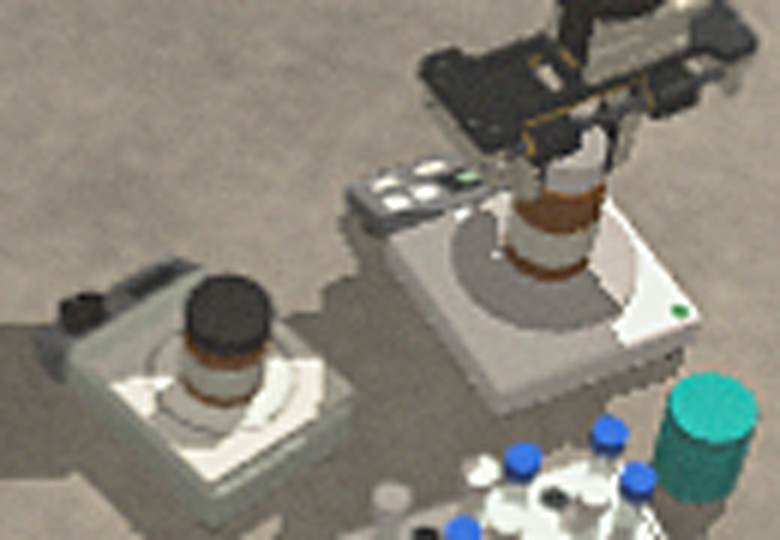

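The jar stands within the rings on the stirrer (crop 225,340), and the bottle hangs just above the pan's middle (548,240). Lower it.

```bash
python3 -m crank '{"delta_pos":[[0.002,0.002,0],[0.004,0.002,0],[0.006,0.002,0],[0.0075,0.002,0],[0.0075,0.002,0],[0.0075,0.002,0],[0.0075,0.002,0]],"turn":[[0,0,0],[0,0,0],[0,0,0],[0,0,0],[0,0,0],[0,0,0],[0,0,0]],"grip":[0.3,0.3,0.3,0.3,0.3,0.3,0.3]}'
python3 st.py .5245 .346 .1205
```

```text
clock: 27.82
tool_pos: [0.5247, 0.3456, 0.1205]
orientation: [-167.7, 89.9, 12.2]
force: [-1.1, -1.3, 8.1]
opening: 0.0463
27.82 tcp [0.5247 0.3456 0.1205] F [-1.1 -1.3  8.1] open 0.0463 J [ 51.  21. -13.   0. -55.  39.]
to go, tool axes [ 0.     -0.0004  0.0002]
```

```bash
python3 -m crank '{"delta_pos":[[0,0,0],[0,0,0],[0,0,0],[0,0,0],[0,0,0],[0,0,0],[0,0,0],[-0.03,0,0],[-0.07,0,0],[-0.1,0,0],[-0.13,0,0],[-0.13,0,0]],"turn":[[0,0,0],[0,0,0],[0,0,0],[0,0,0],[0,0,0],[0,0,0],[0,0,0],[0,0,0],[0,0,0],[0,0,0],[0,0,0],[0,0,0]],"grip":[0.8,1,1,1,1,1,1,1,1,1,1,1]}'
python3 -m crank '{"delta_pos":[[0,-0.02,0.02],[0,-0.05,0.05],[0,-0.08,0.08],[0,-0.11,0.11],[0,-0.14,0.14],[0,-0.17,0.17],[0,-0.2,0.2],[0,-0.22,0.22],[0,-0.23,0.23],[0,-0.23,0.23],[0,-0.23,0.23],[0,-0.23,0.23]],"turn":[[0,0,0],[0,0,0],[0,0,0],[0,0,0],[0,0,0],[0,0,0],[0,0,0],[0,0,0],[0,0,0],[0,0,0],[0,0,0],[0,0,0]],"grip":[1,1,1,1,1,1,1,1,1,1,1,1]}'
python3 - <<'E'
from meas import *
s=snapshot("top");P=cloud(s);np.save("topF.npy",s,allow_pickle=True)
for n,w,lo,hi,zp in(("bottle on pan",(130,170,200,240),.14,.17,.15),("jar",(220,185,270,240),.115,.135,.124),("flask",(385,195,440,250),.1,.125,.114),("pot",(395,245,425,270),.028,.05,.04),("tipbox",(315,125,375,170),.05,.08,.067),("rack",(180,125,260,175),.02,.15,.1)):
    print(n,blob(s,P,w,lo,hi,zp))
cv2.imwrite("pics/tF.png",cv2.resize(s["pixels"][115:290,120:440],None,fx=2.5,fy=2.5,interpolation=2))
E
```

```text
clock: 28.82
tool_pos: [0.5267, 0.3472, 0.2565]
orientation: [-142.1, 89.4, 37.9]
force: [0.5, 0.4, 1.4]
opening: 0.0873
clock: 29.82
tool_pos: [0.2952, 0.5754, 0.2489]
orientation: [87.2, 90.0, -93.0]
force: [0.0, -0.0, 0.4]
opening: 0.0877
bottle on pan (array([ 0.5227,  0.3429, 48.8875, 42.6973, 88.6926]), array([0.5227, 0.343 ]), 0.1492, 264)
jar (array([ 0.5217,  0.1131, 54.7753, 52.6442, 44.7469]), array([0.5225, 0.1138]), 0.1233, 330)
flask (array([ 0.4797, -0.3494, 37.6832, 37.7028, 88.6367]), array([ 0.4801, -0.3497]), 0.1125, 173)
pot (array([ 0.3861, -0.346 , 39.4484, 36.2611, 88.728 ]), array([ 0.3856, -0.3467]), 0.0387, 166)
tipbox (array([  0.7083,  -0.1736, 117.4295,  91.8127,  82.94  ]), array([ 0.7118, -0.1742]), 0.066, 1128)
rack (array([6.984000e-01, 1.902000e-01, 1.942554e+02, 9.120790e+01,
       8.375820e+01]), array([0.7038, 0.1955]), 0.065, 1851)
```

View pics/tF.png

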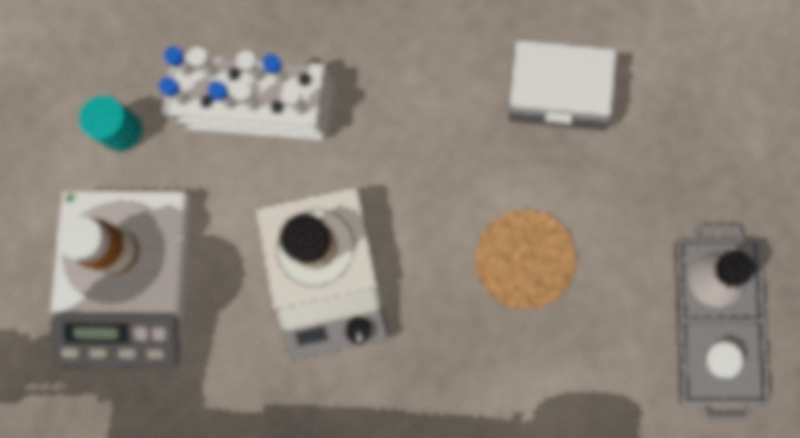

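The final view shows the bottle on the pan (crop 85,240), the jar on the plate (305,238), the flask in the rear compartment (735,268), the mat empty, and the bystanders unmoved. Handing in.

```bash
python3 -c "
from plant import *
print(close_job())"
```

```text
the job is handed in; nothing more can be done
None
```

All three containers were moved on by one station and the job was handed in at about 30 s on the robot's clock. The hand-in reported no verdict. I parked the bottle on the cork mat by its cap, moved the flask from the stirrer to the rear tray compartment, moved the jar from the balance to the stirrer, then moved the bottle to the balance. Each was released only after contact was felt, at about 6–9 N.

**Container positions:** the last top view put each container at its standing height, within 2 mm, and near the middle of its new place:

| Container | Distance from centre | Limit |
|---|---|---|
| Bottle on balance | about 4 mm | 15 mm |
| Jar on stirrer | about 1 mm | 15 mm |
| Flask in tray | about 4 mm | 20 mm |

**Bystanders:** the pot, tip box and rack read within 1 mm of their starting positions. The arm was withdrawn with the gripper open.

**Disagreements:** the early estimates of the pan and tray centres differed by about 5 mm, and one set of plate corners by about 7 mm. I measured all three again once they were clear. Some early depth-box fits were spoiled by outliers and not used. Tilt was judged by eye from the pictures, not measured.

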